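# Level the bedside shelf

## Robot

A 6-joint arm with a two-finger parallel gripper is mounted at the origin on the work surface. World frame = base frame: x ahead of the robot, y to its left, z up, the work surface at z = 0. Lengths are in m, angles in rad, forces in N, time in s.
With the tool pointing down it reaches from about 0.35 to 0.775 m from the base axis. Payload 7.3 kg.
Tool frame: the origin (TCP) lies at the very end of the fingers, on their centre line; the grasp point (between the pads) lies 19 mm behind it (robot.pinch_z is the distance from the TCP to the grasp point, in m); z points along the fingers, y is the line along which they close (so a half turn about z gives the same grasp; the last joint's range is limited). The gripper opens to 92 mm and grips with 3 to 60 N. Pads are 19 mm wide; open, the fingers measure 130 mm over their backs; the gripper's body (75 mm by 190 mm) begins 47 mm behind the grasp point.
Start: joints at [-1.394, 0.342, 1.524, -0, 1.275, -0.146], TCP at [0.167, -0.498, 0.227] pointing down, gripper open.
Joint ranges: [-2.53, 2.53], [-0.77, 2.02], [0.04, 2.7], [-1, 4.14], [0.28, 2.66], [-3.11, 3.11]. Speed limits (rad/s): [2.57, 2.57, 3.14, 3.14, 3.14, 3.14].

## Interface

Orientations are given as [roll, pitch, yaw] about the fixed x, y, z axes, in that order (R = Rz(yaw) Ry(pitch) Rx(roll)).
In Python, from cell import robot gives the robot as it stands.
- The arm moves only by the tool move_arm, never from a script. Its argument "motion" is a list of rows, each a list of 6 numbers: the shift along the tool's x, y, z in units of 0.1 m (1.0 is 0.1 m), then the turn, a rotation vector about the tool's x, y, z in units of pi rad (1.0 is pi rad). In form: [[dx, dy, dz, rx, ry, rz], ...]. A call has 1 to 12 rows; each row is the pose to reach, as a shift and turn from the pose commanded when the call began, along the tool's axes at that moment, turning the shorter way round; what a row does not reach only later rows make up. A row lasts 1/8 s, in which the tool goes at most 62.5 mm and 10.7 degrees, less where a joint would pass 70% of its speed; a pose out of reach is approached as far as the arm can. A call with a number of a shift or a turn outside -1 to 1 is refused whole. A call with a gripper value outside its range is refused whole. "fingers" is the opening, from -1 (shut) to 1 (fully open), set as the call begins (left out, the last holds). The fingers move at their own pace and stop on an object; "newtons" is the grip in N (left out, the last holds). Time passes only in rows, so rows that repeat a pose let the fingers close. It gives the time, the measured TCP pose, the force, the opening and the grip force at its end, in the units of the state.
- robot.observe(): the state, without advancing time (a new reading comes with each control period).
- robot.read_camera(name): name is "scene" or "top"; returns a dict with "image" (420x560x3 uint8, red, green, blue), "range_z" (420x560 float32, m along the optical axis (not along the pixel's ray), 0 where there is no reading), "vfov" (degrees; the focal length in pixels is half the picture's height over the tangent of half this angle, whatever the lens; pixels are square), "cx", "cy" (the principal point, pixels), "extrinsics" (4x4, takes a point from camera to world coordinates). Camera axes: x right, y up, looking along -z (the intrinsics and any distortion apply to the point x, -y, -z); pixel columns grow to the right and rows downward; lengths in m; the calibration is good to about 2 mm. A picture is of the moment at which its call begins.
- robot.hand_in(): hands the job in; it is judged then, once.
The state is a dict: "time": time; "qpos": joint angles; "qvel": joint speeds; "joint_efforts": joint torques, N m; "tool_pos": TCP position; "tool_rot": TCP orientation; "contact_force": force on the tool from outside, world axes, zero at the start; "torque": the same for the moment, N m; "opening": finger opening in m; "grip_force": force on a finger pad.
Only numpy, scipy, OpenCV 4.12 (cv2) and the standard library are available. Lean on these libraries where they do the work, as an engineer would, in place of code of your own. Each camera call takes 0.05 s, during which the arm holds its last target. There are 200 camera calls.

## Task

Lay the spirit level lengthwise on the low wooden shelf, flat on its base between the fixed legs' end and the knob, and let go of it; then, with the level lying there, turn the wing knob of the screw foot until the bubble is centred between its two lines. Finish by pressing the level firmly down on the shelf from above, with the bubble still centred, and keep pressing: the program ends while the robot is still holding the level down. Leave the other things on the dresser where they are.

Things in the scene. Friction and masses are not known exactly. Their poses are not given: they have to be found in the camera images.
- level_center (a point): Centre, 21 mm above the base, of the loose aluminium box spirit level with black ends: 160 mm long (x), 24 wide (y), 42 high (z), 0.19 to 0.3 kg, standing on its base on the dresser top. A green vial 64 mm long lies in an open gap in the middle of its top, 4 mm below the top face; the outer 48 mm at either end are solid with a flat top that can be pressed.
- bubble (a joint): Place of the pale bubble (about 14 mm long as seen) in the level's vial, as an angle (rad) along the vial's arc of 267 mm radius (0.01 rad = 2.7 mm): 0 is centred between the two black lines (27 mm apart), positive is towards the level's +x end; stops at +-0.0675 (18 mm). It moves to the higher end by as many rad as the level is tilted along its length, settling in 0.5 s.
- board_top (a point): Middle of the top face of the shelf's wooden board, 150 mm (x) by 340 mm (y, towards the knob end), 16 thick, top 90 mm above the dresser when level; z is the board's upward normal. It pivots over the two fixed legs at y = -145 mm; the screw foot carries it at y = +135 mm, the end that starts 1.8 to 3.3 degrees too low. Lay the level with its centre at about x = 0, y = -45 mm.
- knob_grip (a point): Point on the axis of the black wing knob, 31 mm above the board, at x = 0, y = 135 mm on it. The bar is 44 mm long (this x), 13 thick (y), from 13 to 45 mm above the board. Counterclockwise from above raises this end, tilting the board by 0.02 rad per rad of turn (1.6 to 2.9 rad needed in all). Stiff: takes 0.1 N m and stays where left; moves up and down with the board.
- level: The spirit level (see its centre point); origin at the centre of its base. Either end may point to the knob.
- board: The shelf board with the knob; origin on the pivot line between the fixed legs, 74 mm above the dresser, y towards the knob. The legs and the foot do not shift on the dresser.
- mug: Bystander, leave alone: white mug, 80 mm wide, 92 high; origin under its centre, on the dresser top.
- charger: Bystander, leave alone: white charger block 70 x 45 x 32 mm; origin under its centre, on the dresser top.
- cream_jar: Bystander, leave alone: white jar with lid, 60 mm wide, 55 high; origin under its centre, on the dresser top.
- coaster: Bystander, leave alone: square cork coaster 100 x 100 x 9 mm; origin under its centre, on the dresser top.
There are look-alikes about, which are no part of the job. Of the things like the level, leave any that is red; of the rest the larger one is meant.

How it is judged:
By the outcome, as a careful person would: the job done as asked, in the order asked, and still so for the second after the job is handed in, while the arm keeps its last pose, push and grip.
It also fails if it takes over 72 s, if anything falls off the work surface, if the arm or the gripper's body presses on something with over 40 N, if the wrist force passes 120 N, or if a joint passes its speed limit or range.

## Working session

There is one attempt and no reset: what is moved stays moved. The work goes in short steps, Python scripts to look and compute and a tool call to move; the robot and the scene stay as the last step left them, time stands still between calls to the robot, and variables do not carry over. Pictures are saved under pics/ and viewed, at most 10 in all, crops included, and the job is handed in when it is done.

Besides the shell and the picture viewer there is one more tool, called in YAML: its name, and indented under it one key for each argument. move_arm: Moves the arm, as the interface text tells. Shifts and turns lie within -1 to 1; 1 stands for 0.1 m of shift or pi rad of turn. Its arguments: {"type":"object","properties":{"motion":{"type":"array"},"fingers":{"type":"number"},"newtons":{"type":"number"}},"required":["motion"]}

```bash
mkdir -p pics; cat > h.py <<'E'
import numpy as np, cv2
from cell import robot
def cam(n):
    c=robot.read_camera(n); return c
def save(c,fn,crop=None,s=1):
    im=c["image"][:,:,::-1]
    if crop: x0,y0,x1,y1=crop; im=im[y0:y1,x0:x1]
    cv2.imwrite("pics/"+fn,cv2.resize(im,None,fx=s,fy=s,interpolation=cv2.INTER_CUBIC))
def cloud(c):
    H,W=c["range_z"].shape; f=H/2/np.tan(np.radians(c["vfov"])/2)
    u,v=np.meshgrid(np.arange(W),np.arange(H)); d=c["range_z"]
    P=np.stack([(u-c["cx"])/f*d,-(v-c["cy"])/f*d,-d,np.ones_like(d)],-1)
    P=(P@np.array(c["extrinsics"]).T)[...,:3]; P[d==0]=np.nan
    return P
E
python3 - <<'E'
from h import *
for n in("scene","top"):
    c=cam(n); save(c,n+"0.png",None,1.4); np.save(n+"0.npy",cloud(c)); print(n,{k:v for k,v in c.items() if k not in("image","range_z")})
print(robot.observe())
E
```

```text
scene {'vfov': 52.6945445733994, 'cx': 275.4284036818481, 'cy': 202.9430419577464, 'extrinsics': array([[-0.8543782 , -0.365789  ,  0.36910201,  0.8409966 ],
       [ 0.51959162, -0.59053681,  0.61748751,  0.63706449],
       [-0.00790181,  0.71935018,  0.69460268,  0.75886785],
       [ 0.        ,  0.        ,  0.        ,  1.        ]])}
top {'vfov': 42.18923208022526, 'cx': 278.91539040819356, 'cy': 205.36690856575748, 'extrinsics': array([[ 1.54173539e-04,  9.96883241e-01, -7.88909391e-02,
         3.29652717e-01],
       [-9.99902998e-01,  1.25241711e-03,  1.38717457e-02,
        -4.01505472e-02],
       [ 1.39273152e-02,  7.88811479e-02,  9.96786735e-01,
         1.32839371e+00],
       [ 0.00000000e+00,  0.00000000e+00,  0.00000000e+00,
         1.00000000e+00]])}
{'time': 0.1, 'qpos': array([-1.39399228e+00,  3.42653976e-01,  1.52494035e+00, -2.73283220e-05,
        1.27544278e+00, -1.46008901e-01]), 'qvel': array([-5.37666944e-05, -8.34995029e-04, -2.94702353e-03,  2.89573825e-04,
        5.59842168e-04,  5.40816157e-04]), 'joint_efforts': array([ 1.73006312e-03, -4.32003951e+01, -2.44695979e+01,  7.19945692e-02,
        5.25556575e-02, -4.63798779e-05]), 'tool_pos': array([ 0.16648853, -0.49749414,  0.22610742]), 'tool_rot': array([-3.14015976e+00, -1.84299861e-04,  3.22820789e-01]), 'contact_force': array([-0.78319436, -0.38091537, -0.02068769]), 'torque': array([-0.00078455, -0.03822448,  0.03719322]), 'grip_force': 0.0, 'opening': 0.0919573660804961}
```

View pics/scene0.png

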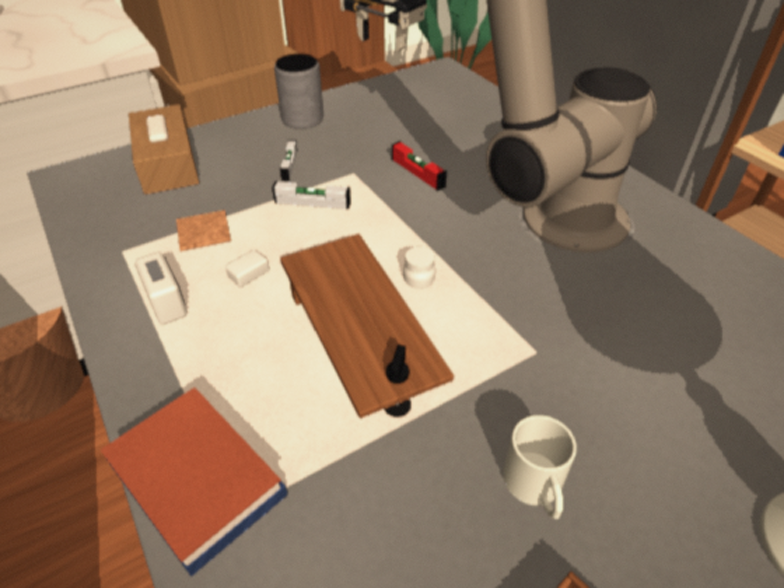

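View pics/top0.png

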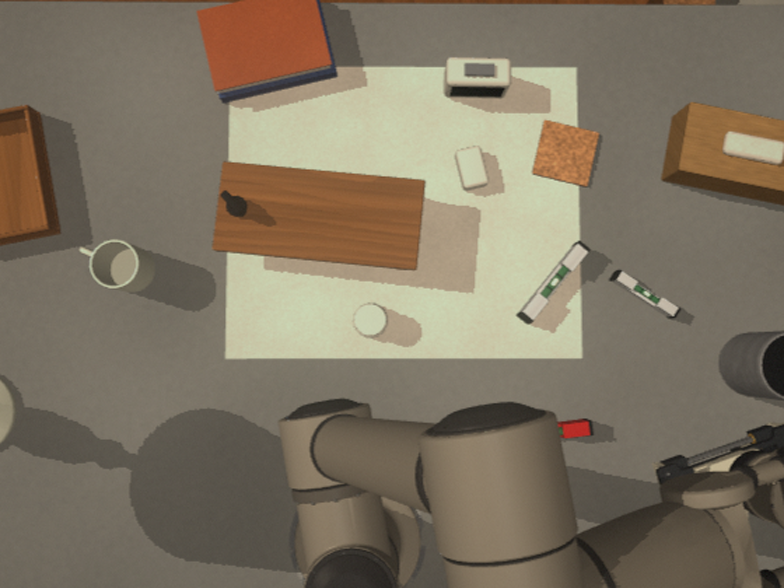

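The top view shows the wanted level, the larger silver one, from (522,316) to (587,246). The smaller silver level and the red one are look-alikes. The board's corners are at (225,163), (424,180), (416,268) and (213,250), with the knob at (234,204). I'll fit the poses from the range data.

```bash
python3 - <<'E'
from h import *
P=np.load("top0.npy"); s=1/1.4
def reg(x0,y0,x1,y1): return P[int(y0*s):int(y1*s),int(x0*s):int(x1*s)].reshape(-1,3)
def rect(Q,n):
    r=cv2.minAreaRect((Q[:,:2]*1000).astype(np.float32)); print(n,len(Q),r,np.round(cv2.boxPoints(r)).tolist(),"z",np.median(Q[:,2]))
L=reg(505,230,600,335); L=L[L[:,2]>0.030]; rect(L,"level")
print("table z",np.nanmedian(reg(300,280,340,300)[:,2]))
B=reg(200,150,440,280); K=B[B[:,2]>0.112]; 
B=B[(B[:,2]>0.065)&(B[:,2]<0.098)]; rect(B,"board")
A=np.c_[B[:,:2],np.ones(len(B))]; co=np.linalg.lstsq(A,B[:,2],rcond=None)[0]; print("plane",co)
h=K[:,2]-np.c_[K[:,:2],np.ones(len(K))]@co
K=K[h>0.035]; rect(K,"knob"); print(K.mean(0))
S=np.load("scene0.npy")[230:300,255:310].reshape(-1,3)
h=S[:,2]-np.c_[S[:,:2],np.ones(len(S))]@co
S=S[(h>0.02)&(h<.06)]; rect(S,"knob scene"); print(S.mean(0))
for n,b in dict(jar=(350,300,390,340),charger=(450,140,490,195),coaster=(525,115,605,190),mug=(85,238,142,292)).items():
    Q=reg(*b); Q=Q[Q[:,2]>0.006]; rect(Q,n)
E
```

```text
level 595 ((442.46417236328125, -337.03253173828125), (24.78582000732422, 163.92913818359375), 50.703155517578125) [[371.0, -295.0], [498.0, -399.0], [514.0, -379.0], [387.0, -276.0]] z 0.04050244334001407
table z 3.8879588238005525e-05
board 9275 ((549.5150756835938, 63.56141662597656), (340.5159606933594, 151.3765411376953), 84.18888854980469) [[457.0, -98.0], [608.0, -113.0], [642.0, 225.0], [491.0, 241.0]] z 0.08308843256324105
plane [-0.00162183 -0.0446978   0.08662873]
knob 115 ((563.7091064453125, 199.1032257080078), (45.34964370727539, 12.686845779418945), 45.160743713378906) [[543.0, 187.0], [552.0, 179.0], [584.0, 211.0], [575.0, 220.0]] z 0.12127552513769602
[0.56256701 0.19874451 0.12074629]
knob scene 192 ((561.9349365234375, 199.64312744140625), (46.11560821533203, 13.448882102966309), 43.82056427001953) [[541.0, 189.0], [550.0, 179.0], [583.0, 211.0], [574.0, 220.0]] z 0.12068027273558912
[0.56433966 0.20395816 0.11647618]
jar 485 ((380.760498046875, -19.12427520751953), (63.32168960571289, 64.3992919921875), 3.2537758350372314) [[347.0, 11.0], [351.0, -53.0], [414.0, -49.0], [411.0, 15.0]] z 0.053259989022085286
charger 575 ((642.669189453125, -195.041748046875), (82.65145874023438, 57.88313674926758), 4.096266746520996) [[599.0, -169.0], [604.0, -227.0], [686.0, -221.0], [682.0, -163.0]] z 0.0306368036626552
coaster 1393 ((676.6004028320312, -363.7597351074219), (129.3443603515625, 139.25466918945312), 2.0951101779937744) [[609.0, -297.0], [615.0, -436.0], [744.0, -431.0], [739.0, -292.0]] z 0.009298839025445815
mug 931 ((469.0682678222656, 410.23712158203125), (118.54791259765625, 79.56939697265625), 81.00525665283203) [[421.0, 358.0], [499.0, 345.0], [518.0, 463.0], [439.0, 475.0]] z 0.06397379314982699
```

move_arm:
  motion:
    - [1,-0.2,0,0,0,0]
    - [1,-0.2,0,0,0,0]
    - [1,-0.2,0,0,0,0]
    - [1,-0.2,0,0,0,0]
  fingers: 1

```text
time: 0.6
tool_pos: [0.2547, -0.4474, 0.2265]
tool_rot: [-3.141, 0.001, 0.323]
contact_force: [0.1, -0.1, -0.5]
opening: 0.0916
grip_force: 0.0
```

move_arm:
  motion:
    - [1,-0.2,0,0,0,0]
    - [1,-0.2,0,0,0,0]
    - [1,-0.2,0,0,0,0]
    - [1,-0.2,0,0,0,0]

```text
time: 1.1
tool_pos: [0.3425, -0.3974, 0.2266]
tool_rot: [3.142, 0.001, 0.322]
contact_force: [0.2, 0.4, 0.6]
opening: 0.0919
grip_force: 0.0
```

move_arm:
  motion:
    - [1,-0.2,0,0,0,-0.1]
    - [1,-0.2,0,0,0,-0.679]
    - [1,-0.2,0,0,0,-0.679]
    - [1,-0.2,0,0,0,-0.679]
    - [1,-0.2,0,0,0,-0.679]
    - [1,-0.2,0,0,0,-0.679]
    - [1,-0.2,0,0,0,-0.679]
    - [1,-0.2,0,0,0,-0.679]
    - [1,-0.2,0,0,0,-0.679]
    - [1,-0.2,0,0,0,-0.679]
    - [1,-0.2,0,0,0,-0.679]
    - [1,-0.2,0,0,0,-0.679]

```text
time: 2.6
tool_pos: [0.4306, -0.3474, 0.2267]
tool_rot: [-3.141, -0.0, 2.457]
contact_force: [0.2, -0.3, 0.6]
opening: 0.0915
grip_force: 0.0
```

```bash
cat >> h.py <<'E'
from scipy.spatial.transform import Rotation as Ro
def rel(pos,rpy=None,R=None):
    "row (move units) from measured pose to a world target"
    o=robot.observe(); T=Ro.from_euler("xyz",o["tool_rot"])
    print("t",round(o["time"],2),"pos",np.round(o["tool_pos"],4),"rpy",np.round(np.degrees(o["tool_rot"]),2),"F",np.round(o["contact_force"],1),"open",round(o["opening"],4),"grip",o["grip_force"])
    R=R or (Ro.from_euler("xyz",rpy,degrees=True) if rpy is not None else T)
    print("row",np.round(np.r_[T.inv().apply(np.array(pos)-o["tool_pos"])/0.1,(T.inv()*R).as_rotvec()/np.pi],3))
E
python3 -c "
from h import *
rel([.4425,-.337,.09],[180,0,140.7]); rel([.4425,-.337,.006],[180,0,140.7])
c=cam('top');save(c,'t1.png',(340,150,480,260),5);P=cloud(c)"
```

```text
t 2.6 pos [ 0.4306 -0.3474  0.2267] rpy [-1.7997e+02 -1.0000e-02  1.4077e+02] F [ 0.2 -0.3  0.6] open 0.0915 grip 0.0
row [-0.026  0.157  1.367 -0.    -0.     0.   ]
t 2.6 pos [ 0.4306 -0.3474  0.2267] rpy [-1.7997e+02 -1.0000e-02  1.4077e+02] F [ 0.2 -0.3  0.6] open 0.0915 grip 0.0
row [-0.026  0.157  2.207 -0.    -0.     0.   ]
```

move_arm:
  motion:
    - [-0.026,0.157,0.5,0,0,0]
    - [-0.026,0.157,1,0,0,0]
    - [-0.026,0.157,1,0,0,0]
    - [-0.026,0.157,1,0,0,0]
  fingers: 0.4

```text
time: 3.15
tool_pos: [0.4442, -0.3369, 0.1285]
tool_rot: [-3.141, 0.002, 2.454]
contact_force: [-0.4, -0.3, 0.4]
opening: 0.0644
grip_force: 0.0
```

move_arm:
  motion:
    - [0,0,0.4,0,0,0]
    - [0,0,0.8,0,0,0]
    - [0,0,1,0,0,0]
    - [0,0,1,0,0,0]

```text
time: 3.65
tool_pos: [0.4443, -0.3362, 0.0276]
tool_rot: [-3.141, 0.001, 2.455]
contact_force: [-0.8, -0.3, 0.2]
opening: 0.064
grip_force: 0.0
```

move_arm:
  motion:
    - [0,0,0.1,0,0,0]
    - [0,0,0.205,0,0,0]
    - [0,0,0.205,0,0,0]
    - [0,0,0.205,0,0,0]

```text
time: 4.15
tool_pos: [0.4441, -0.3355, 0.0065]
tool_rot: [-3.141, 0.0, 2.456]
contact_force: [-0.5, 0.5, 0.7]
opening: 0.0641
grip_force: 0.0
```

move_arm:
  motion:
    - [0,0,0,0,0,0]
    - [0,0,0,0,0,0]
    - [0,0,0,0,0,0]
    - [0,0,0,0,0,0]
    - [0,0,0,0,0,0]
    - [0,0,0,0,0,0]
  fingers: -1
  newtons: 25

```text
time: 4.9
tool_pos: [0.444, -0.3356, 0.0063]
tool_rot: [-3.141, 0.0, 2.456]
contact_force: [-1.6, -1.1, 0.7]
opening: 0.0239
grip_force: 25.0
```

move_arm:
  motion:
    - [0,0,-0.3,0,0,0]
    - [0,0,-0.8,0,0,0]
    - [0,0,-1,0,0,0]
    - [0,0,-1,0,0,0]

```text
time: 5.4
tool_pos: [0.4446, -0.3357, 0.1074]
tool_rot: [-3.141, 0.003, 2.456]
contact_force: [0.6, -0.1, -2.9]
opening: 0.0239
grip_force: 25.0
```

move_arm:
  motion:
    - [0,0,-0.4,0,0,0]
    - [0,0,-0.8,0,0,0]
    - [0,0,-1,0,0,0]
    - [0,0,-1,0,0,0]

```text
time: 5.9
tool_pos: [0.4442, -0.3354, 0.2059]
tool_rot: [3.142, 0.001, 2.456]
contact_force: [-0.1, 0.2, -2.0]
opening: 0.0238
grip_force: 25.0
```

```bash
python3 - <<'E'
from h import *
rel([.545,.019,.206],[180,0,84.2])
c=cam("scene"); save(c,"s1.png",(150,40,330,200),4)
E
```

```text
t 5.9 pos [ 0.4442 -0.3354  0.2059] rpy [1.8000e+02 4.0000e-02 1.4072e+02] F [-0.1  0.2 -2. ] open 0.0238 grip 24.999710619449615
row [ 1.463e+00  3.382e+00 -2.000e-03  0.000e+00  0.000e+00  3.140e-01]
```

move_arm:
  motion:
    - [0.2,0.5,0,0,0,0]
    - [0.43,1,0,0,0,0]
    - [0.43,1,0,0,0,0]
    - [0.43,1,0,0,0,0]

```text
time: 6.45
tool_pos: [0.4735, -0.2305, 0.2046]
tool_rot: [-3.141, -0.003, 2.457]
contact_force: [0.4, -0.6, -3.1]
opening: 0.0237
grip_force: 25.0
```

move_arm:
  motion:
    - [0.2,0.5,0,0,0,0]
    - [0.43,1,0,0,0,0]
    - [0.43,1,0,0,0,0]
    - [0.43,1,0,0,0,0]

```text
time: 6.95
tool_pos: [0.5038, -0.1272, 0.2056]
tool_rot: [-3.141, -0.001, 2.455]
contact_force: [0.0, -0.3, -2.1]
opening: 0.0237
grip_force: 25.0
```

move_arm:
  motion:
    - [0.2,0.5,0,0,0,0.05]
    - [0.43,1,0,0,0,0.314]
    - [0.43,1,0,0,0,0.314]
    - [0.43,1,0,0,0,0.314]
    - [0.43,1,0,0,0,0.314]
    - [0.43,1,0,0,0,0.314]
    - [0.43,1,0,0,0,0.314]
    - [0.43,1,0,0,0,0.314]
    - [0.43,1,0,0,0,0.314]

```text
time: 8.07
tool_pos: [0.5341, -0.0219, 0.2061]
tool_rot: [-3.141, 0.0, 1.47]
contact_force: [0.5, 0.1, -2.0]
opening: 0.0237
grip_force: 25.0
```

```bash
python3 - <<'E'
from h import *
n=np.array([.0016,.0447,1]);n/=np.linalg.norm(n)
x=np.array([.1012,.9949,0]);x-=n*(x@n);x/=np.linalg.norm(x)
R=Ro.from_matrix(np.c_[x,np.cross(-n,x),-n])
rel([.545,.019,.125],R=R); rel([.545,.019,.0915],R=R)
E
```

```text
t 8.07 pos [ 0.5341 -0.0219  0.2061] rpy [-1.7999e+02  1.0000e-02  8.4220e+01] F [ 0.5  0.1 -2. ] open 0.0237 grip 24.999660551548004
row [ 0.418  0.067  0.811 -0.001 -0.014  0.   ]
t 8.07 pos [ 0.5341 -0.0219  0.2061] rpy [-1.7999e+02  1.0000e-02  8.4220e+01] F [ 0.5  0.1 -2. ] open 0.0237 grip 24.999660551548004
row [ 4.180e-01  6.700e-02  1.146e+00 -1.000e-03 -1.400e-02  0.000e+00]
```

move_arm:
  motion:
    - [0.418,0.067,0.4,0,-0.014,0]
    - [0.418,0.067,0.81,0,-0.014,0]
    - [0.418,0.067,0.81,0,-0.014,0]
    - [0.418,0.067,0.81,0,-0.014,0]

```text
time: 8.57
tool_pos: [0.5459, 0.019, 0.1267]
tool_rot: [3.14, 0.044, 1.469]
contact_force: [0.6, 0.2, -1.5]
opening: 0.0237
grip_force: 25.0
```

move_arm:
  motion:
    - [0,0,0.12,0,0,0]
    - [0,0,0.24,0,0,0]
    - [0,0,0.3,0,0,0]
    - [0,0,0.32,0,0,0]
    - [0,0,0.33,0,0,0]
    - [0,0,0.33,0,0,0]

```text
time: 9.32
tool_pos: [0.545, 0.018, 0.0924]
tool_rot: [3.141, 0.044, 1.47]
contact_force: [0.6, 0.9, -2.2]
opening: 0.0239
grip_force: 25.0
```

Contact hasn't been made yet, so I'll lower in small steps.

move_arm:
  motion:
    - [0,0,0.01,0,0,0]
    - [0,0,0.02,0,0,0]
    - [0,0,0.02,0,0,0]

```text
time: 9.7
tool_pos: [0.5451, 0.018, 0.0917]
tool_rot: [3.14, 0.044, 1.47]
contact_force: [-2.4, 0.4, 8.8]
opening: 0.0235
grip_force: 25.0
```

move_arm:
  motion:
    - [0,0,0.01,0,0,0]
    - [0,0,0.01,0,0,0]

```text
time: 9.95
tool_pos: [0.5451, 0.018, 0.0917]
tool_rot: [3.14, 0.044, 1.47]
contact_force: [-6.7, 1.2, 15.6]
opening: 0.0237
grip_force: 25.0
```

move_arm:
  motion:
    - [0,0,-0.02,0,0,0]
    - [0,0,-0.02,0,0,0]

```text
time: 10.2
tool_pos: [0.5451, 0.018, 0.0917]
tool_rot: [3.141, 0.044, 1.469]
contact_force: [-0.3, 0.6, 3.9]
opening: 0.0241
grip_force: 25.0
```

move_arm:
  motion:
    - [0,0,0,0,0,0]
    - [0,0,0,0,0,0]
    - [0,0,0,0,0,0]
    - [0,0,0,0,0,0]
    - [0,0,0,0,0,0]
  fingers: 0.4

```text
time: 10.82
tool_pos: [0.5448, 0.018, 0.0912]
tool_rot: [-3.142, 0.044, 1.469]
contact_force: [0.4, 0.4, -0.3]
opening: 0.0637
grip_force: 0.0
```

move_arm:
  motion:
    - [0,0,-0.3,0,0,0]
    - [0,0,-0.9,0,0,0]
    - [0,0,-0.9,0,0,0]
    - [0,0,-0.9,0,0,0]

```text
time: 11.32
tool_pos: [0.5449, 0.022, 0.1809]
tool_rot: [-3.141, 0.044, 1.47]
contact_force: [-1.0, 0.2, -0.6]
opening: 0.0645
grip_force: 0.0
```

```bash
python3 - <<'E'
from h import *
co=np.array([-.0016,-.0447,.0866]); print(co@[.5635,.1985,1])
rel([.563,.1985,.185],[180,0,45])
E
```

```text
0.07682544999999999
t 11.32 pos [0.5449 0.022  0.1809] rpy [-179.99    2.53   84.2 ] F [-1.   0.2 -0.6] open 0.0645 grip 0.0
row [ 1.771e+00  1.000e-03 -1.190e-01  5.000e-03  1.400e-02  2.180e-01]
```

move_arm:
  motion:
    - [0.5,0,-0.06,0,0.014,0]
    - [1,0,-0.12,0,0.014,0]
    - [1,0,-0.12,0,0.014,0]
    - [1,0,-0.12,0,0.014,0]

```text
time: 11.82
tool_pos: [0.5547, 0.1215, 0.1873]
tool_rot: [-3.139, 0.001, 1.47]
contact_force: [-0.4, -0.3, 0.2]
opening: 0.0643
grip_force: 0.0
```

move_arm:
  motion:
    - [0.4,0,0,0,0,0.05]
    - [0.77,0,0,0,0,0.218]
    - [0.77,0,0,0,0,0.218]
    - [0.77,0,0,0,0,0.218]
    - [0.77,0,0,0,0,0.218]
    - [0.77,0,0,0,0,0.218]
    - [0.77,0,0,0,0,0.218]

```text
time: 12.7
tool_pos: [0.5632, 0.198, 0.1886]
tool_rot: [-3.142, 0.0, 0.786]
contact_force: [0.6, 0.6, 0.9]
opening: 0.0644
grip_force: 0.0
```

```bash
python3 - <<'E'
from h import *
rel([.563,.1985,.093],[180,0,45])
c=cam("scene"); save(c,"s2.png",(170,140,340,300),4); c=cam("top"); save(c,"t2.png",(140,100,320,210),4)
E
```

```text
t 12.7 pos [0.5632 0.198  0.1886] rpy [-1.800e+02  2.000e-02  4.501e+01] F [0.6 0.6 0.9] open 0.0644 grip 0.0
row [ 0.003 -0.005  0.956 -0.     0.     0.   ]
```

View pics/s2.png

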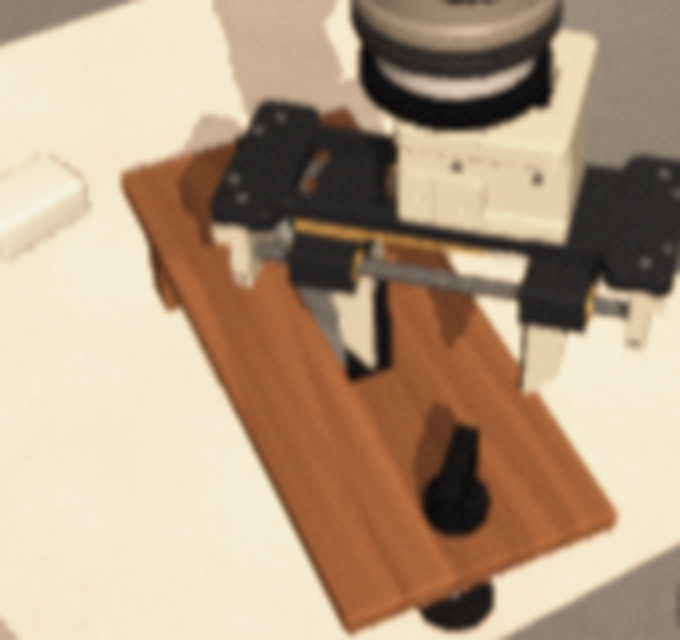

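View pics/t2.png

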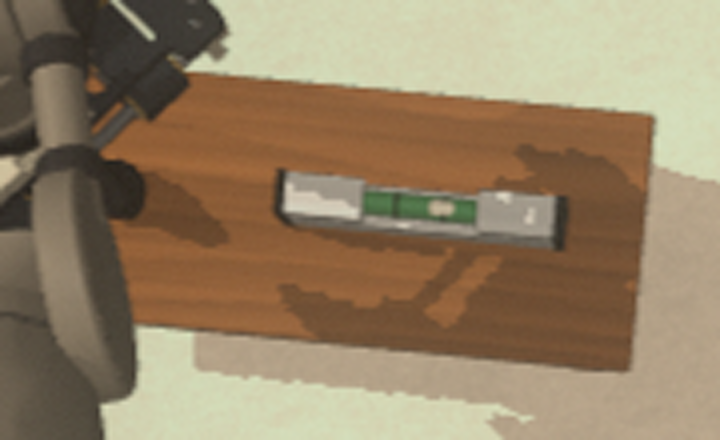

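The scene view shows the fingers lined up with the wing knob at crop (460,470). The top view shows the level flat on the board from (280,195) to (562,222). Its bubble is at (440,208), toward the leg end, against a middle of about 420. Next I'll go down and grip the knob.

move_arm:
  motion:
    - [0,0,0.4,0,0,0]
    - [0,0,0.75,0,0,0]
    - [0,0,0.9,0,0,0]
    - [0,0,0.95,0,0,0]
    - [0,0,0.95,0,0,0]

```text
time: 13.42
tool_pos: [0.5638, 0.1986, 0.0946]
tool_rot: [3.141, -0.001, 0.785]
contact_force: [-0.7, 0.2, -0.1]
opening: 0.0643
grip_force: 0.0
```

move_arm:
  motion:
    - [0,0,0,0,0,0]
    - [0,0,0,0,0,0]
    - [0,0,0,0,0,0]
    - [0,0,0,0,0,0]
    - [0,0,0,0,0,0]
    - [0,0,0,0,0,0]
  fingers: -1
  newtons: 35

```text
time: 14.18
tool_pos: [0.5622, 0.1994, 0.0938]
tool_rot: [-3.139, 0.0, 0.784]
contact_force: [-5.1, 5.1, 1.5]
opening: 0.0125
grip_force: 34.8
```

move_arm:
  motion:
    - [0,0,-0.009,0,0,-0.053]
    - [0,0,-0.019,0,0,-0.106]
    - [-0.003,0.003,-0.028,0,0,-0.159]
    - [-0.005,0.005,-0.037,0,0,-0.212]
    - [-0.006,0.006,-0.047,0,0,-0.265]
    - [-0.007,0.007,-0.056,0,0,-0.318]
    - [-0.007,0.007,-0.056,0,0,-0.318]

```text
time: 15.05
tool_pos: [0.5613, 0.199, 0.0995]
tool_rot: [-3.138, -0.003, 1.786]
contact_force: [-5.8, 5.9, 5.5]
opening: 0.013
grip_force: 35.0
```

```bash
cat >> h.py <<'E'
def slope(fn=None,crop=(190,120,300,190)):
    c=cam("top"); P=cloud(c)
    if fn: save(c,fn,crop,6)
    b=np.array([.1012,.9949]); a=np.array([.9949,-.1012]); o=np.array([.5495,.0636])
    Q=P.reshape(-1,3); Q=Q[np.isfinite(Q[:,2])]; d=Q[:,:2]-o; u=d@a; v=d@b
    m=(abs(u)<.073)&(abs(v)<.165)&(Q[:,2]>.06)&(Q[:,2]<.1)&~((abs(u)<.025)&(v>-.14)&(v<.05))&(v<.08)
    A=np.c_[u[m],v[m],np.ones(m.sum())]; x=np.linalg.lstsq(A,Q[m,2],rcond=None)[0]
    for _ in range(3):
        r=abs(Q[m,2]-A@x)<.004; x=np.linalg.lstsq(A[r],Q[m,2][r],rcond=None)[0]
    t=(abs(u)<.3)&(v>-.3)&(v<.1)&(abs(Q[:,2])<.005); T=np.linalg.lstsq(np.c_[u[t],v[t],np.ones(t.sum())],Q[t,2],rcond=None)[0]
    print("board slope y",x[1],"n",r.sum(),"table",T[1])
    return c
E
python3 - <<'E'
from h import *
slope(); rel([.563,.198,.1]); print(robot.observe()["torque"])
E
```

```text
board slope y -0.026433507237051686 n 4371 table -0.0001112679742784596
t 15.1 pos [0.5613 0.199  0.0995] rpy [-1.7982e+02 -1.6000e-01  1.0223e+02] F [-6.3  5.3  5.5] open 0.0133 grip 34.994056820869446
row [-0.014  0.015 -0.005  0.     0.     0.   ]
[1.09143444 1.24198272 0.07641003]
```

move_arm:
  motion:
    - [0,0,-0.009,0,0,-0.05]
    - [0,0,-0.018,0,0,-0.1]
    - [-0.004,0,-0.027,0,0,-0.15]
    - [-0.006,0,-0.035,0,0,-0.2]
    - [-0.008,0,-0.044,0,0,-0.25]
    - [-0.01,-0.002,-0.053,0,0,-0.3]
    - [-0.01,-0.002,-0.062,0,0,-0.35]
    - [-0.01,-0.002,-0.062,0,0,-0.35]
    - [-0.01,-0.002,-0.062,0,0,-0.35]
    - [-0.01,-0.002,-0.062,0,0,-0.35]
    - [-0.01,-0.002,-0.062,0,0,-0.35]

```text
time: 16.48
tool_pos: [0.5609, 0.1977, 0.1057]
tool_rot: [3.141, -0.005, 2.884]
contact_force: [-7.2, 4.2, 5.7]
opening: 0.0126
grip_force: 35.0
```

```bash
python3 - <<'E'
from h import *
slope("t3.png"); rel([.563,.198,.1]); print(robot.observe()["torque"])
E
```

```text
board slope y -0.0030156474013032786 n 4055 table -0.0003075076078734825
t 16.52 pos [0.5609 0.1977 0.1056] rpy [179.99  -0.28 165.21] F [-6.1  4.2  6.3] open 0.0124 grip 34.998013973236084
row [-0.019  0.008  0.056  0.     0.     0.   ]
[0.93104519 1.49834065 0.07522399]
```

View pics/t3.png

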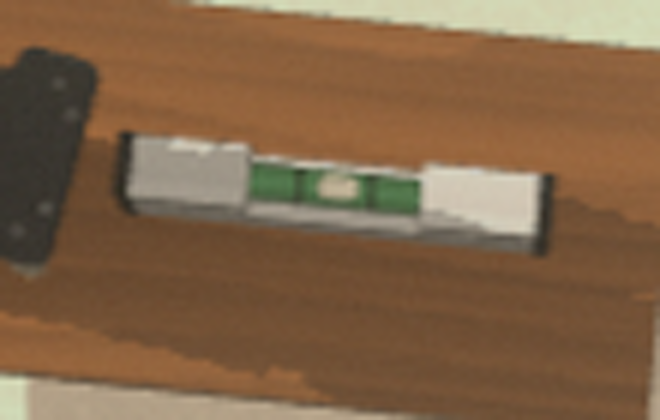

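The crop shows the lines at x of about 300 and 372 and the bubble at about 338, so it is nearly centred. The board slope reads -0.003, so I'll turn a little further, about 0.14 rad.

move_arm:
  motion:
    - [0,0,-0.004,0,0,-0.022]
    - [0,0,-0.007,0,0,-0.044]
    - [0,0,-0.007,0,0,-0.044]
    - [0,0,-0.007,0,0,-0.044]
    - [0,0,-0.007,0,0,-0.044]

```text
time: 17.15
tool_pos: [0.5609, 0.1975, 0.1064]
tool_rot: [3.141, -0.005, 3.022]
contact_force: [-6.6, 3.3, 6.0]
opening: 0.0126
grip_force: 35.0
```

move_arm:
  motion:
    - [0,0,0,0,0,0]
    - [0,0,0,0,0,0]
    - [0,0,0,0,0,0]
    - [0,0,0,0,0,0]
    - [0,0,0,0,0,0]
  fingers: 0.2

```text
time: 17.77
tool_pos: [0.5633, 0.1963, 0.1062]
tool_rot: [-3.141, 0.0, 3.021]
contact_force: [-0.3, 0.0, 0.6]
opening: 0.0543
grip_force: 0.0
```

```bash
cat >> h.py <<'E'
def bub():
    ims=[slope() for _ in range(4)]
    I=np.mean([c["image"].astype(float) for c in ims],0)
    # rectified strip along the vial axis: crop px(6x) -> image px
    p0=np.array([190+250/6,120+183.5/6]); p1=np.array([190+420/6,120+194/6])
    n=171; s=np.linspace(0,1,n)[:,None]; q=p0+(p1-p0)*s
    pr=0
    for k in(-1,0,1): pr=pr+cv2.remap(I.astype(np.float32),q[:,:1].astype(np.float32),(q[:,1:]+k).astype(np.float32),cv2.INTER_CUBIC)[:,0]/3
    print("R",np.round(pr[::5,0]).astype(int)); print("G",np.round(pr[::5,1]).astype(int))
    return pr
E
python3 - <<'E'
from h import *
bub(); rel([.563,.198,.19])
E
```

```text
board slope y -0.0012512170420986984 n 4043 table -0.00030153500398744147
board slope y -0.0002673650521547166 n 4064 table -0.00047424243599923204
board slope y 0.0002693273389390294 n 4017 table -0.0005338826716445109
board slope y -0.0007109755378838234 n 4061 table -0.0003430913316363357
R [ 88  75  79  79  80  79  80  81  76  68  71  76  95 134 166 174 172 173
 178 174 148 108  81  70  70  77  82  82  82  81  81  82  78  87 130]
G [111 109 112 112 112 112 112 114 104  86  94 109 119 138 158 164 164 164
 168 165 149 127 116  91  90 106 117 116 115 116 116 116 111 110 130]
t 17.98 pos [0.5632 0.1964 0.1062] rpy [-179.99    0.    173.11] F [-0.7 -0.6 -0.5] open 0.0551 grip 0.0
row [ 0.004  0.016 -0.838  0.     0.     0.   ]
```

move_arm:
  motion:
    - [0,0,-0.4,0,0,0]
    - [0,0,-0.9,0,0,0]
    - [0,0,-0.9,0,0,0]
    - [0,0,-0.9,0,0,0]

```text
time: 18.48
tool_pos: [0.5628, 0.1963, 0.1957]
tool_rot: [-3.141, -0.001, 3.021]
contact_force: [0.0, -1.1, -1.1]
opening: 0.0549
grip_force: 0.0
```

```bash
python3 - <<'E'
from h import *
c=cam("top"); P=cloud(c)[130:170,200:290].reshape(-1,3); Q=P[(P[:,2]>.122)&(P[:,2]<.14)]
r=cv2.minAreaRect((Q[:,:2]*1000).astype(np.float32)); print(r,np.median(Q[:,2]))
rel([r[0][0]/1000,r[0][1]/1000,.16],[180,0,174.2])
E
```

```text
((546.5930786132812, 18.83121109008789), (163.0515899658203, 24.991960525512695), 84.20021057128906) 0.13038505472034545
t 18.52 pos [0.5625 0.1963 0.195 ] rpy [-1.7996e+02 -1.2000e-01  1.7311e+02] F [-0.7  0.   0.7] open 0.055 grip 0.0
row [-5.600e-02 -1.781e+00  3.520e-01 -0.000e+00 -1.000e-03 -6.000e-03]
```

move_arm:
  motion:
    - [0,-0.5,0,0,0,0]
    - [-0.03,-1,0,0,0,-0.006]
    - [-0.03,-1,0,0,0,-0.006]
    - [-0.03,-1,0,0,0,-0.006]
  fingers: 1

```text
time: 19.02
tool_pos: [0.5538, 0.097, 0.1952]
tool_rot: [3.141, -0.002, 3.039]
contact_force: [-0.6, 0.4, -0.2]
opening: 0.0896
grip_force: 0.0
```

move_arm:
  motion:
    - [-0.03,-0.4,0.1,0,0,0]
    - [-0.03,-0.78,0.3,0,0,0]
    - [-0.03,-0.78,0.35,0,0,0]
    - [-0.03,-0.78,0.35,0,0,0]

```text
time: 19.52
tool_pos: [0.5492, 0.0202, 0.1607]
tool_rot: [3.141, -0.001, 3.041]
contact_force: [-0.8, -0.0, 0.2]
opening: 0.092
grip_force: 0.0
```

```bash
python3 - <<'E'
from h import *
rel([.546,.0185,.136],[180,0,174.2])
E
```

```text
t 19.52 pos [0.5492 0.0202 0.1607] rpy [ 1.7997e+02 -6.0000e-02  1.7424e+02] F [-0.8 -0.   0.2] open 0.092 grip 0.0
row [ 0.03  -0.02   0.247  0.    -0.     0.   ]
```

move_arm:
  motion:
    - [0.03,-0.02,0.1,0,0,0]
    - [0.03,-0.02,0.2,0,0,0]
    - [0.03,-0.02,0.25,0,0,0]
    - [0.03,-0.02,0.25,0,0,0]

```text
time: 20.02
tool_pos: [0.5459, 0.0174, 0.1357]
tool_rot: [-3.142, -0.001, 3.041]
contact_force: [0.1, -0.6, -0.4]
opening: 0.092
grip_force: 0.0
```

move_arm:
  motion:
    - [0,0,0.02,0,0,0]
    - [0,0,0.03,0,0,0]
    - [0,0,0.04,0,0,0]
    - [0,0,0.04,0,0,0]

```text
time: 20.52
tool_pos: [0.5461, 0.0172, 0.1323]
tool_rot: [-3.142, 0.0, 3.04]
contact_force: [-0.1, 0.7, 0.7]
opening: 0.0917
grip_force: 0.0
```

move_arm:
  motion:
    - [0,0,0.005,0,0,0]
    - [0,0,0.01,0,0,0]
    - [0,0,0.01,0,0,0]

```text
time: 20.9
tool_pos: [0.5463, 0.0171, 0.1322]
tool_rot: [-3.141, 0.001, 3.04]
contact_force: [-1.8, 0.2, 7.7]
opening: 0.0917
grip_force: 3.6
```

move_arm:
  motion:
    - [0,0,0.005,0,0,0]
    - [0,0,0.01,0,0,0]
    - [0,0,0.01,0,0,0]

```text
time: 21.28
tool_pos: [0.5464, 0.0171, 0.1322]
tool_rot: [-3.141, 0.002, 3.04]
contact_force: [-5.1, -0.5, 13.3]
opening: 0.0915
grip_force: 6.9
```

move_arm:
  motion:
    - [0,0,0.01,0,0,0]
    - [0,0,0.015,0,0,0]
    - [0,0,0.015,0,0,0]
    - [0,0,0.015,0,0,0]
    - [0,0,0.015,0,0,0]
    - [0,0,0.015,0,0,0]

```text
time: 22.02
tool_pos: [0.5467, 0.0171, 0.1321]
tool_rot: [-3.141, 0.004, 3.04]
contact_force: [-8.0, 0.9, 23.4]
opening: 0.0915
grip_force: 11.7
```

```bash
python3 - <<'E'
from h import *
rel([.546,.0185,.136])
c=cam("scene"); save(c,"s4.png",(170,140,340,300),4)
c=slope("t4.png")
P=cloud(c); 
E
```

```text
t 22.02 pos [0.5467 0.0171 0.1321] rpy [-179.98    0.21  174.2 ] F [-8.   0.9 23.4] open 0.0915 grip 11.721192724071443
row [ 0.009  0.013 -0.039  0.     0.     0.   ]
board slope y -0.0007789581784546362 n 1091 table -0.0003676011821174633
```

View pics/s4.png

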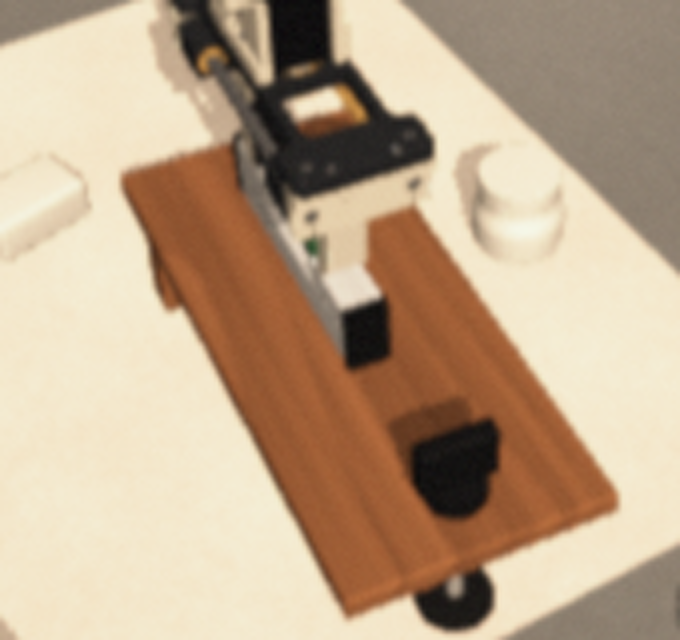

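View pics/t4.png

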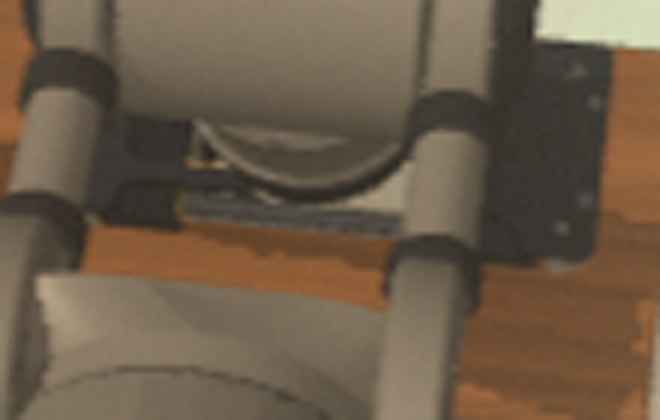

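The scene view shows both fingers pressing down on the level's solid ends, with the knob turned and clear at (455,465). The arm hides the bubble in the top view. The press is steady at 23 N and the board slope is within about 0.001 rad of level, so I'll hand it in.

```bash
python3 -c "
from cell import robot
print(robot.hand_in())"
```

```text
the job is handed in; nothing more can be done
None
```

I handed the job in at about 22 s with the level flat on the shelf, the knob turned about 2.24 rad and the arm still pressing down at about 23 N. The bubble last read within about 0.002 rad (0.5 mm) of centre; the arm hid it during the press, when the board slope read under 0.001 rad.

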